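Set a ferrule with the hand-pumped press

ROBOT

A 6-joint arm with a two-finger parallel gripper is mounted at the origin on a cart in front of the work surface, level with it; the furniture and walls round the work are solid. World frame = base frame: x ahead of the robot, y to its left, z up, the work surface at z = 0. Lengths are in m, angles in rad, forces in N, time in s.
With the tool pointing down it reaches from about 0.3 to 0.875 m from the base axis. Payload 6.4 kg.
Tool frame: the origin (TCP) lies between the finger pads; the fingertips stand 19 mm ahead of it and the grasp point (between the pads) is the TCP (ctrl.tips_ahead is the z of the fingertips in the tool frame, in m); z points along the fingers, y is the line along which they close (so a half turn about z gives the same grasp; the last joint's range is limited). The gripper opens to 85 mm and grips with 20 to 120 N. Pads are 22 mm wide; open, the fingers measure 114 mm over their backs; the gripper's body (76 mm by 85 mm) begins 54 mm behind the grasp point. The pads swing forward as they close: fully open they stand 13 mm farther back than shut.
Start: joints at [-1.332, 0.181, 1.607, -0, 1.354, -0.206], TCP at [0.247, -0.519, 0.25] pointing down, gripper open.
Joint ranges: [-2.99, 2.99], [-0.89, 2.07], [0.3, 2.58], [-1.14, 4.28], [0, 2.63], [-3.12, 3.12]. Speed limits (rad/s): [2.57, 2.57, 3.01, 3.14, 3.14, 3.14].

INTERFACE

Orientations are given as a unit quaternion [w, x, y, z].
In Python, from bench import readout, vision, ctrl gives the robot as it stands.
- The arm moves only by the tool play_rows, never from a script. Its arguments are lists of equal length, an entry for each row: "xyz": the shift along the tool's x, y, z in mm, a list of three; "rot": the turn, a rotation vector about the tool's x, y, z in rad, a list of three; "grip": the opening, from 0 (shut) to 1 (fully open). In form: {"xyz": [[x, y, z], ...], "rot": [[rx, ry, rz], ...], "grip": [grip, ...]}. A call has exactly 10 rows; each row is the pose to reach, as a shift and turn from the pose commanded when the call began, along the tool's axes at that moment; what a row does not reach only later rows make up. A row lasts 1/8 s, in which the tool goes at most 62.5 mm and 10.7 degrees, less where a joint would pass 70% of its speed; a pose out of reach is approached as far as the arm can. A call with a gripper value outside its range is refused whole. The fingers move at their own pace and stop on an object; the grip force is fixed at half the most. Time passes only in rows, so rows that repeat a pose let the fingers close, or fill a call up. It gives the time, the measured TCP pose, the force, the opening and the grip force at its end, in the units of the state.
- readout.get_obs(): the state, without advancing time (a new reading comes with each control period).
- vision.camera(name): name is "scene" or "top" or "wrist"; returns a dict with "color" (384x512x3 uint8, red, green, blue), "depth" (384x512 float32, m along the optical axis (not along the pixel's ray), 0 where there is no reading), "camera_matrix" (3x3 intrinsics, pixels), "extrinsics" (4x4, takes a point from camera to world coordinates); the wrist camera has in their place "hand_eye" (4x4, takes a point from camera to tool coordinates, whose origin is the TCP and whose axes are the flange's). Camera axes: x right, y down, z forward; pixel columns grow to the right and rows downward; lengths in m; the calibration is good to about 2 mm. The wrist camera is an equidistant fisheye: a pixel r from the principal point sees the ray r / f radians off the axis. A picture is of the moment at which its call begins: read the wrist's pose just before it.
- ctrl.hand_in(): hands the job in; it is judged then, once.
The state is a dict: "time_s": time; "q": joint angles; "dq": joint speeds; "joint_efforts": joint torques, N m; "eef_pos": TCP position; "eef_rot": TCP orientation; "wrist_force": force on the tool from outside, world axes, zero at the start; "torque": the same for the moment, N m; "opening": opening from 0.0 (shut) to 1.0 (fully open); "grasp_force": force on a finger pad.
Only numpy, scipy, OpenCV 4.12 (cv2) and the standard library are available. Lean on these libraries where they do the work, as an engineer would, in place of code of your own. Each camera call takes 0.05 s, during which the arm holds its last target. There are 200 camera calls.

TASK

Set the ferrule on the copper tube that lies in the hand-pumped press: push the blue-knobbed release lever fully shut, then press the black palm plunger down again and again, letting it spring back, until the red indicator pin stands fully out of its brass collar. Then push the lever fully open again to let the pressure off, so that the pin drops back, and move clear. Do it all by pushing with the fingertips: grip and lift nothing, do not touch the pin, and leave the tube and the tools and parts around the press where they are.

Things in the scene. Friction and masses are not known exactly. Their poses are not given: they have to be found in the camera images.
- press: bench-top hydraulic ferrule press, fixed: a grey tank 128 x 256 mm, its deck 38 mm above the worktop. Origin: centre of its underside. x points away from the robot (within 20 degrees), y left along its length, z up. In its frame (mm): black plunger at (5, 82), lever pivot at (-48, -70), ram cylinder at x = 42, y = -4 to 53, up to 93 high; next to it (y = -64 to -4) the tube's nest, up to 86 high
- lever (a joint): release lever, turning about an upright axis through point lever_pivot: 0 rad = fully open (arm out over the front edge, towards the robot), 1.1 rad = fully shut (arm along the press, pointing along its +y). Grows clockwise seen from above; stops at both ends; needs 3 to 5 N at the knob; stays where it is left. While it is open pumping does nothing; opening it lets the pin drop
- lever_knob (a point): centre of the blue upright knob (19 mm across, its sides from 52 to 87 mm above the worktop) at the end of the release lever, 50 mm from the lever's pivot
- lever_pivot (a point): point on the release lever's upright axis, at the height of the knob's centre (70 mm above the worktop)
- plunger (a joint): travel of the palm plunger: 0 m = up, 0.022 m = fully down. A spring brings it back up; pressing takes about 5 N at first and up to some 20 N fully down
- plunger_top (a point): centre of the top of the black round palm plunger (52 mm across), 126 mm above the worktop while it is up; it moves straight down with the plunger
- pin (a joint): height of the red indicator pin: 0 m = in, its top about level with its collar; 0.012 m = fully out. With the lever shut each stroke builds pressure, which keeps between strokes; the pin stays in for the first ones, then comes out in two or so, and stays out. About five full strokes are needed (shorter ones take more, under some 11 mm they add nothing); further strokes do no harm
- pin_top (a point): centre of the top of the red indicator pin (10 mm across), which rises from a brass collar (17 mm across, its top 101 mm above the worktop) on the ram cylinder
- tube_end: copper tube 6.4 mm across and 98 mm long with a brass hexagon nut (14 mm across flats), lying loose in the press's nest along the press's y, its open end sticking out to -y. Origin: centre of the nut
- wrench: open-end wrench 141 mm long, lying on the worktop to the right of the press; origin at its centre
- ferrule_tin: white round tin, 55 mm across and 18 mm high, on the worktop in front of the press's right end; origin: centre of its underside
- union: steel tube union, 16 x 36 x 14 mm, lying on the worktop right of the press; origin: centre of its underside
- septa_jar: small white jar with green lid, 39 mm across and 47 mm high, standing on the worktop right of the press; origin: centre of its underside
Mind the look-alikes: they are no part of the job. What is shaped like the ferrule_tin but brown or green is not meant.

How it is judged:
On the way, in this order (a step that is already met when the one before it is completed fails the run):
1. the release lever is pushed fully shut (within 0.2 rad of its stop) (value of joint lever above 0.9 rad), for 0.2 s.
2. the pin is pumped fully out (at least 11 of its 12 mm) with the lever shut (value of joint pin above 0.011 m and value of joint lever above 0.85 rad), for 0.3 s.
At the end, for the whole second after the job is handed in: After the lever was shut and the pin pumped fully out: the lever is open again (within 0.25 rad of its open stop), the pin has dropped in (under 1 mm), the plunger is up (within 2 mm), the tube has kept its place within 8 mm and the wrench, tin, union and jar theirs within 15 mm, all at rest (value of joint lever below 0.25 rad and value of joint pin below 0.001 m and value of joint plunger below 0.002 m and distance of tube_end from where it was at the start of the episode below 0.008 m and distance of each of wrench, ferrule_tin, union, septa_jar from where it was at the start of the episode below 0.015 m and linear speed of each of tube_end, wrench, ferrule_tin, union, septa_jar below 0.01 m/s); the robot touches nothing.
It fails at once if the indicator pin is touched by the robot (contact force between any of the fingers, the arm and pin above 0.5 N).
It fails at once if the tube is lifted or pulled out of its nest (moved 12 mm) (distance of tube_end from where it was at the start of the episode above 0.012 m).
It fails at once if the wrench, tin, union or jar is lifted, carried or pushed away (moved 20 mm) (distance of any of wrench, ferrule_tin, union, septa_jar from where it was at the start of the episode above 0.02 m).
It also fails if it takes over 58 s, if anything falls off the work surface, if the arm or the gripper's body presses on something with over 40 N, if the wrist force passes 120 N, or if a joint passes its speed limit or range.

## Working session

There is one attempt and no reset: what is moved stays moved. The work goes in short steps, Python scripts to look and compute and a tool call to move; the robot and the scene stay as the last step left them, time stands still between calls to the robot, and variables do not carry over. Pictures are saved under pics/ and viewed, at most 10 in all, crops included, and the job is handed in when it is done.

Besides the shell and the picture viewer there is one more tool, called after "Emit:" as name(argument=value, ...), one argument or row to a line, values as JSON. play_rows: Moves the arm, as the interface text tells. Its arguments: {"type":"object","properties":{"xyz":{"type":"array","items":{"type":"array","items":{"type":"number"}}},"rot":{"type":"array","items":{"type":"array","items":{"type":"number"}}},"grip":{"type":"array","items":{"type":"number"}}},"required":["xyz","rot","grip"]}

```bash
mkdir -p pics
python3 - <<'E'
from bench import readout, vision, ctrl
import cv2,numpy as np
o=readout.get_obs();print({k:np.round(v,3) for k,v in o.items()},ctrl.tips_ahead)
for n in("top","scene"):
    c=vision.camera(n);np.savez(f'{n}.npz',**c)
    cv2.imwrite(f'pics/{n}.png',cv2.resize(c['color'][:,:,::-1],(800,600)))
E
```

```text
{'time_s': np.float64(0.0), 'q': array([-1.332,  0.182,  1.608, -0.   ,  1.354, -0.206]), 'dq': array([ 0.   , -0.001, -0.002,  0.001, -0.001,  0.001]), 'joint_efforts': array([-1.0000e-03, -4.4487e+01, -3.5134e+01, -0.0000e+00,  9.0000e-03,
       -0.0000e+00]), 'eef_pos': array([ 0.247, -0.519,  0.249]), 'eef_rot': array([-0.001,  0.975,  0.221, -0.   ]), 'wrist_force': array([ 0.055, -0.01 ,  0.221]), 'torque': array([ 0.048,  0.047, -0.015]), 'grasp_force': np.float64(0.0), 'opening': np.float64(0.998)} 0.019
```

View pics/top.png

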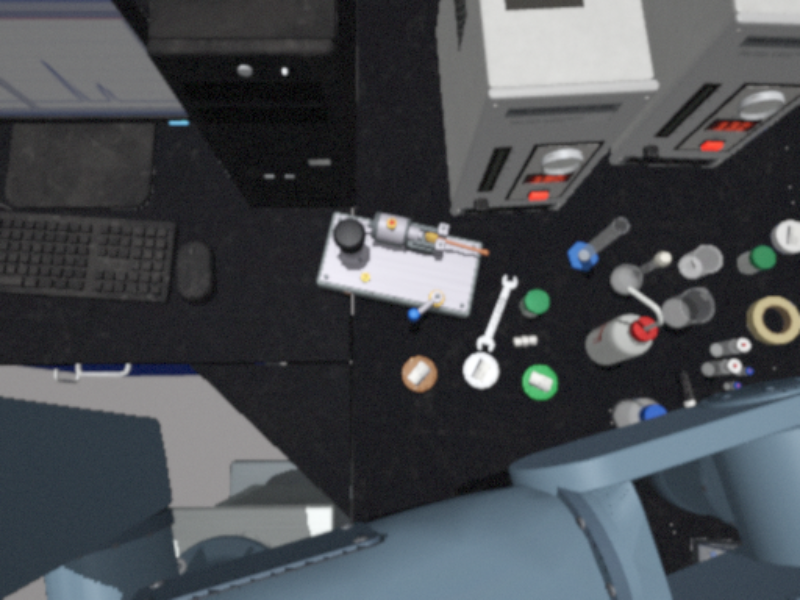

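View pics/scene.png

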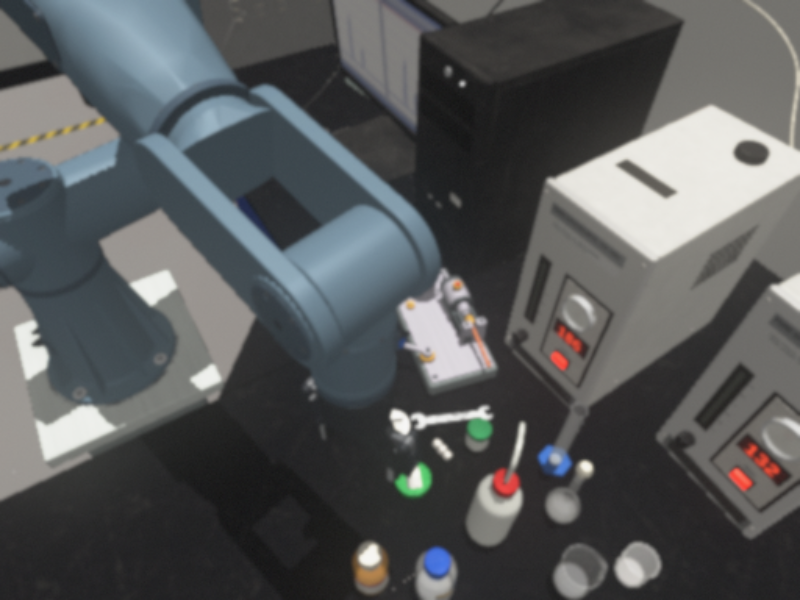

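The top view shows the press (centre about 400,262), with its plunger at (349,235), blue knob at (414,315), lever pivot at (437,296) and red pin at (391,224). The wrench is at (497,312), the white tin at (481,370), the union at (525,341) and the jar at (536,303). Next I measure these points.

```bash
cat > h.py <<'E'
import numpy as np,cv2
def cloud(c,T=None):
    K=c['camera_matrix'];d=c['depth'];v,u=np.mgrid[:d.shape[0],:d.shape[1]]
    P=np.stack([(u-K[0,2])/K[0,0]*d,(v-K[1,2])/K[1,1]*d,d],-1)
    E=c['extrinsics'] if T is None else T
    return P@E[:3,:3].T+E[:3,3]
E
python3 - <<'E'
from h import *
c=dict(np.load('top.npz'));W=cloud(c);col=c['color'].astype(int)
K=c['camera_matrix'];E=c['extrinsics'];print(K[0,0],E.round(3))
roi=np.zeros(W.shape[:2],bool);roi[130:207,195:315]=1
m=roi&(abs(W[...,2]-.038)<.006)
r=cv2.minAreaRect((W[m][:,:2]*1000).astype(np.float32));print('deck',r,cv2.boxPoints(r).round(0).tolist(),np.median(W[m][:,2]))
m=roi&(W[...,2]>.112)&(W[...,2]<.14);P=W[m];
r=cv2.minEnclosingCircle((P[:,:2]*1000).astype(np.float32));print('plunger',r,np.median(P,0),m.sum())
m=roi&(col[...,2]>col[...,0]+60)&(col[...,2]>100);v,u=np.nonzero(m);print('knob px',u.mean(),v.mean(),m.sum(),W[m].round(3)[:,:].mean(0),W[m][:,2].max())
m=(col[...,0]>170)&(col[...,1]<110)&roi;v,u=np.nonzero(m);print('red',u.mean(),v.mean(),np.median(W[m],0))
def ray(px,z):
    d=E[:3,:3]@np.linalg.inv(K)@[px[0],px[1],1];o=E[:3,3];return (o+d*(z-o[2])/d[2]).round(4)
s=.64
for n,p,z in [('plunger',(349,232),.126),('knob',(414,314),.085),('pin',(391,224),.1),('pivot',(437,296),.06),('tin',(481,370),.018),('brown',(420,373),.018),('mouse',(195,270),.03)]:print(n,ray((p[0]*s,p[1]*s),z))
for p in [(334,213),(482,239),(470,315),(319,284)]:print('corner',ray((p[0]*s,p[1]*s),.038))
E
```

```text
364.231935797333 [[-0.01  -0.98   0.199  0.296]
 [-1.     0.007 -0.014 -0.246]
 [ 0.012 -0.199 -0.98   0.945]
 [ 0.     0.     0.     1.   ]]
deck ((547.30810546875, -263.0236511230469), (313.7885437011719, 180.9020538330078), 86.9725341796875) [[449.0, -415.0], [629.0, -424.0], [646.0, -111.0], [465.0, -102.0]] 0.038692229256854505
plunger ((561.5025024414062, -189.92291259765625), 26.272628784179688) [ 0.55957315 -0.19092873  0.12460813] 365
knob px 264.4313725490196 200.52941176470588 51 [ 0.44431373 -0.28839216  0.08137255] 0.09099014438435116
red nan nan [nan nan nan]
plunger [ 0.5611 -0.1918  0.126 ]
knob [ 0.4425 -0.2894  0.085 ]
pin [ 0.5822 -0.2553  0.1   ]
pivot [ 0.4755 -0.3278  0.06  ]
tin [ 0.361  -0.4001  0.018 ]
brown [ 0.3571 -0.3009  0.018 ]
mouse [0.5282 0.0678 0.03  ]
corner [ 0.623  -0.1607  0.038 ]
corner [ 0.5762 -0.4071  0.038 ]
corner [ 0.4482 -0.3825  0.038 ]
corner [ 0.5013 -0.1377  0.038 ]<stdin>:10: RuntimeWarning: Mean of empty slice.
  ret = ret.dtype.type(ret / rcount)
  return _methods._mean(a, axis=axis, dtype=dtype,
  ret = um.true_divide(
```

Emit:
play_rows(
  xyz=[
    [50,-25,0],
    [100,-50,0],
    [150,-75,0],
    [200,-100,0],
    [234,-117,0],
    [234,-117,40],
    [234,-117,80],
    [234,-117,110],
    [234,-117,110],
    [234,-117,110],
  ],
  rot=[
    [0,0,0],
    [0,0,0],
    [0,0,0],
    [0,0,0],
    [0,0,0],
    [0,0,0],
    [0,0,0],
    [0,0,0],
    [0,0,0],
    [0,0,0],
  ],
  grip=[0,0,0,0,0,0,0,0,0,0],
)

```text
time_s: 1.35
eef_pos: [0.4087, -0.3133, 0.1413]
eef_rot: [0.001, 0.975, 0.221, 0.0]
wrist_force: [-0.2, 0.2, 0.8]
opening: -0.001
grasp_force: 0.0
```

Run:
```python
from bench import readout, vision
import cv2,numpy as np
o=readout.get_obs();print(o['time_s'],o['eef_pos'],o['eef_rot'],o['opening'],o['wrist_force'])
c=vision.camera("wrist");np.savez('w1.npz',**c,eef=o['eef_pos'],rot=o['eef_rot']);print(c['hand_eye'].round(3),c['camera_matrix'])
cv2.imwrite('pics/w1.png',cv2.resize(c['color'][:,:,::-1],(800,600)))
```

```text
1.35 [ 0.40874751 -0.31330831  0.14131858] [5.15033444e-04 9.75380379e-01 2.20528390e-01 2.83568846e-04] -0.0008475002950194391 [-0.23617391  0.19571413  0.79237285]
[[-0.001 -0.954 -0.299  0.076]
 [ 1.    -0.    -0.001  0.   ]
 [ 0.001 -0.299  0.954 -0.124]
 [ 0.     0.     0.     1.   ]] [[297.31863964   0.         255.07873118]
 [  0.         297.31863964 189.56698781]
 [  0.           0.           1.        ]]
```

View pics/w1.png

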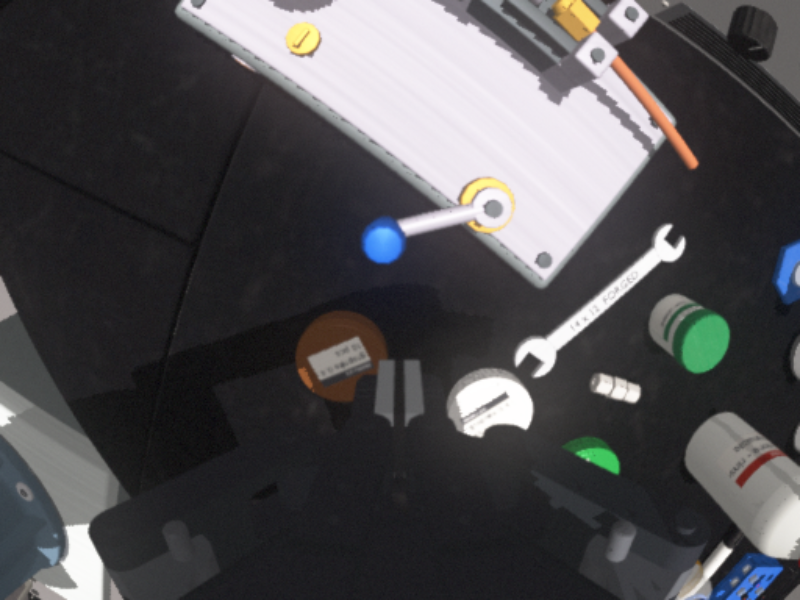

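The wrist view shows the knob at (383,241), the pivot at (490,208), and the closed fingertips at (400,360), behind the knob as planned. I'll check those points numerically.

```bash
cat >> h.py <<'E'
from scipy.spatial.transform import Rotation as R
def wray(c,px,z):  # px in 800x600 picture, world height z -> world, and tool-frame offset from TCP
    K=c['camera_matrix'];p=np.array(px)*.64-K[:2,2];r=np.hypot(*p);t=r/K[0,0]
    d=np.r_[p/r*np.sin(t),np.cos(t)];H=c['hand_eye'];q=c['rot'];Rw=R.from_quat(np.r_[q[1:],q[0]]).as_matrix()
    o=c['eef']+Rw@H[:3,3];d=Rw@H[:3,:3]@d;P=o+d*(z-o[2])/d[2];return P.round(4),(Rw.T@(P-c['eef'])).round(4)
E
python3 - <<'E'
from h import *
c=dict(np.load('w1.npz'))
for n,p,z in [('knob',(383,241),.078),('pivot',(491,208),.055),('tipL',(386,362),.122),('tipR',(414,362),.122),('tip l edge',(375,418),.122),('tip r edge',(424,418),.122),('corner',(544,285),.038),('wrench',(603,299),.005)]:print(n,*wray(c,p,z))
E
```

```text
knob [ 0.4433 -0.29    0.078 ] [ 0.0412 -0.0062  0.0633]
pivot [ 0.4747 -0.3291  0.055 ] [0.0527 0.0425 0.0864]
tipL [ 0.4141 -0.3062  0.122 ] [ 0.0079 -0.0041  0.0193]
tipR [ 0.4182 -0.3148  0.122 ] [0.0079 0.0054 0.0193]
tip l edge [ 0.3919 -0.3121  0.122 ] [-0.0147 -0.0084  0.0193]
tip r edge [ 0.3995 -0.3281  0.122 ] [-0.0147  0.0093  0.0193]
corner [ 0.4518 -0.3777  0.038 ] [0.0112 0.0765 0.1034]
wrench [ 0.4577 -0.4327  0.005 ] [-0.0072  0.1287  0.1365]
```

Emit:
play_rows(
  xyz=[
    [0,-3,30],
    [0,-3,62],
    [12,-4,62],
    [22,-5,62],
    [32,-5,62],
    [42,-4,62],
    [50,-2,62],
    [56,0,62],
    [61,1,62],
    [64,2,62],
  ],
  rot=[
    [0,0,0],
    [0,0,0],
    [0,0,0],
    [0,0,0],
    [0,0,0],
    [0,0,0],
    [0,0,0],
    [0,0,0],
    [0,0,0],
    [0,0,0],
  ],
  grip=[0,0,0,0,0,0,0,0,0,0],
)

```text
time_s: 2.65
eef_pos: [0.4675, -0.288, 0.0786]
eef_rot: [0.001, 0.975, 0.221, 0.0]
wrist_force: [-4.0, -4.5, 0.6]
opening: -0.001
grasp_force: 2.8
```

Run:
```python
from bench import readout, vision
import cv2,numpy as np
o=readout.get_obs();print(o['time_s'],o['eef_pos'],o['wrist_force'])
c=vision.camera("wrist");np.savez('w2.npz',**c,eef=o['eef_pos'],rot=o['eef_rot'])
cv2.imwrite('pics/w2.png',cv2.resize(c['color'][:,:,::-1],(800,600)))
```

```text
2.65 [ 0.46750726 -0.28803921  0.07862981] [-3.98310011 -4.54018781  0.60915827]
```

View pics/w2.png

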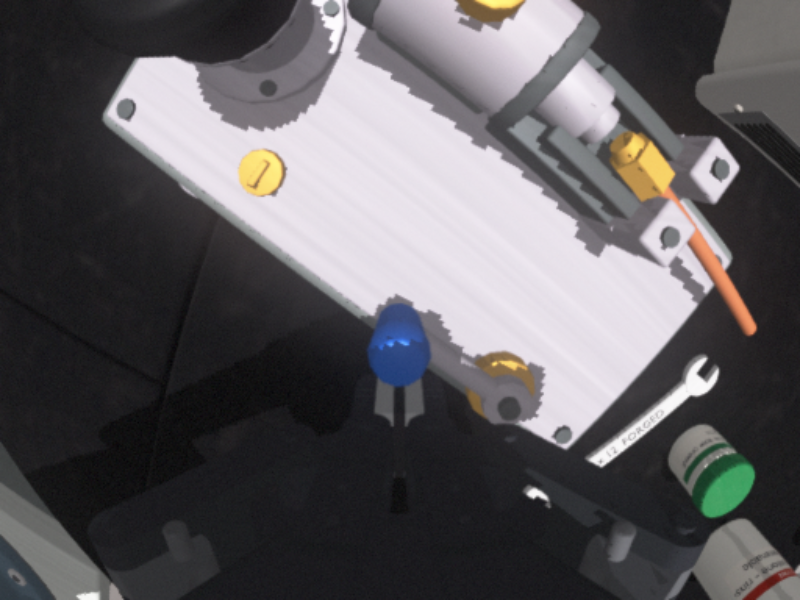

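Run:
```python
from h import *
c=dict(np.load('w2.npz'))
for n,p,z in [('knob top',(401,358),.087),('knob bot',(399,318),.052),('pivot',(509,408),.056),('e1',(105,118),.038),('e2',(565,450),.038)]:print(n,*wray(c,p,z))
```

```text
knob top [ 0.488  -0.2792  0.087 ] [ 0.0223  0.0008 -0.0084]
knob bot [ 0.4868 -0.2792  0.052 ] [0.0212 0.0003 0.0266]
pivot [ 0.4732 -0.3311  0.056 ] [-0.0134  0.0413  0.0227]
e1 [ 0.5068 -0.1402  0.038 ] [ 0.0991 -0.1166  0.0404]
e2 [ 0.4562 -0.3775  0.038 ] [-0.0487  0.0758  0.0408]
```

Emit:
play_rows(
  xyz=[
    [2,0,0],
    [2,0,0],
    [2,0,0],
    [-15,0,0],
    [-15,0,-50],
    [-15,0,-100],
    [35,-15,-100],
    [85,-32,-100],
    [125,-47,-90],
    [125,-47,-80],
  ],
  rot=[
    [0,0,0],
    [0,0,0],
    [0,0,0],
    [0,0,0],
    [0,0,0],
    [0,0,0],
    [0,0,0],
    [0,0,0],
    [0,0,0],
    [0,0,0],
  ],
  grip=[0,0,0,0,0,0,0,0,0,0],
)

```text
time_s: 3.95
eef_pos: [0.5608, -0.1885, 0.1579]
eef_rot: [-0.0, 0.975, 0.222, 0.001]
wrist_force: [-0.3, -1.1, 0.3]
opening: -0.002
grasp_force: 0.0
```

Run:
```python
from bench import readout, vision
import cv2,numpy as np
o=readout.get_obs();print(o['time_s'],o['eef_pos'],o['wrist_force'])
c=vision.camera("wrist");np.savez('w3.npz',**c,eef=o['eef_pos'],rot=o['eef_rot'])
cv2.imwrite('pics/w3.png',cv2.resize(c['color'][:,:,::-1],(800,600)))
```

```text
3.95 [ 0.56076118 -0.18849127  0.15790496] [-0.32800798 -1.12697305  0.33174384]
```

View pics/w3.png

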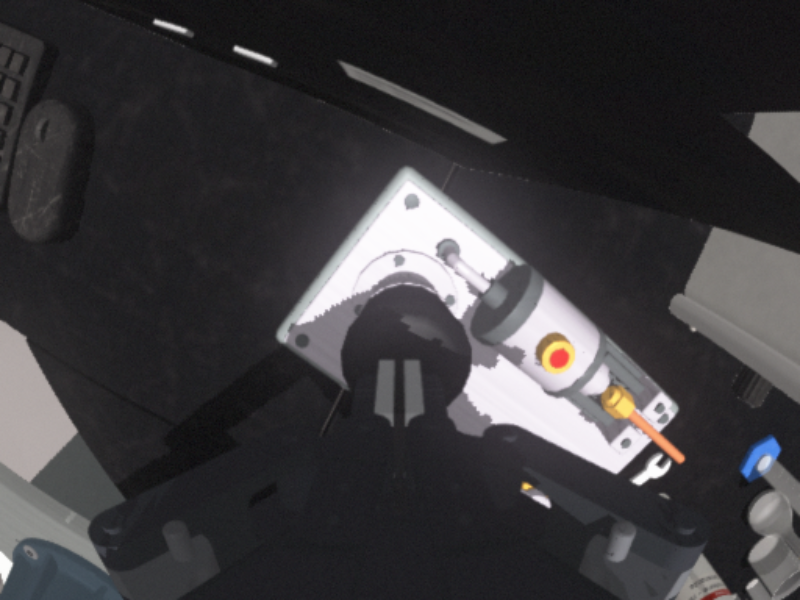

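Emit:
play_rows(
  xyz=[
    [0,2,14],
    [0,2,26],
    [0,2,34],
    [0,2,34],
    [0,2,20],
    [0,2,9],
    [0,2,9],
    [0,2,24],
    [0,2,34],
    [0,2,34],
  ],
  rot=[
    [0,0,0],
    [0,0,0],
    [0,0,0],
    [0,0,0],
    [0,0,0],
    [0,0,0],
    [0,0,0],
    [0,0,0],
    [0,0,0],
    [0,0,0],
  ],
  grip=[0,0,0,0,0,0,0,0,0,0],
)

```text
time_s: 5.25
eef_pos: [0.5615, -0.1937, 0.1255]
eef_rot: [0.001, 0.975, 0.221, 0.001]
wrist_force: [-2.9, 0.5, 14.1]
opening: -0.002
grasp_force: 7.8
```

Emit:
play_rows(
  xyz=[
    [0,0,3],
    [0,0,-12],
    [0,0,-26],
    [0,0,-26],
    [0,0,-10],
    [0,0,3],
    [0,0,3],
    [0,0,-12],
    [0,0,-26],
    [0,0,-26],
  ],
  rot=[
    [0,0,0],
    [0,0,0],
    [0,0,0],
    [0,0,0],
    [0,0,0],
    [0,0,0],
    [0,0,0],
    [0,0,0],
    [0,0,0],
    [0,0,0],
  ],
  grip=[0,0,0,0,0,0,0,0,0,0],
)

```text
time_s: 6.5
eef_pos: [0.5605, -0.1927, 0.1504]
eef_rot: [0.0, 0.975, 0.221, 0.0]
wrist_force: [-0.5, -0.6, -0.2]
opening: 0.002
grasp_force: 0.0
```

Emit:
play_rows(
  xyz=[
    [0,0,16],
    [0,0,29],
    [0,0,29],
    [0,0,14],
    [0,0,0],
    [0,0,0],
    [0,0,16],
    [0,0,29],
    [0,0,29],
    [0,0,29],
  ],
  rot=[
    [0,0,0],
    [0,0,0],
    [0,0,0],
    [0,0,0],
    [0,0,0],
    [0,0,0],
    [0,0,0],
    [0,0,0],
    [0,0,0],
    [0,0,0],
  ],
  grip=[0,0,0,0,0,0,0,0,0,0],
)

```text
time_s: 7.75
eef_pos: [0.5612, -0.193, 0.1226]
eef_rot: [0.001, 0.975, 0.221, 0.001]
wrist_force: [-4.2, 2.0, 17.8]
opening: -0.005
grasp_force: 9.2
```

Emit:
play_rows(
  xyz=[
    [0,0,-15],
    [0,0,-29],
    [0,0,-29],
    [0,0,-13],
    [0,0,0],
    [0,0,0],
    [0,0,-15],
    [0,0,-29],
    [0,0,-32],
    [0,0,-32],
  ],
  rot=[
    [0,0,0],
    [0,0,0],
    [0,0,0],
    [0,0,0],
    [0,0,0],
    [0,0,0],
    [0,0,0],
    [0,0,0],
    [0,0,0],
    [0,0,0],
  ],
  grip=[0,0,0,0,0,0,0,0,0,0],
)

```text
time_s: 9.0
eef_pos: [0.5601, -0.1925, 0.1528]
eef_rot: [-0.0, 0.975, 0.221, -0.0]
wrist_force: [0.7, 0.5, 1.3]
opening: -0.001
grasp_force: 0.0
```

Run:
```python
from bench import readout, vision
from h import *
o=readout.get_obs();print(o['time_s'],o['eef_pos'],o['wrist_force'])
c=vision.camera("wrist");np.savez('w4.npz',**c,eef=o['eef_pos'],rot=o['eef_rot'])
a=np.load('w3.npz')['color'][185:285,290:450,::-1];b=c['color'][185:285,290:450,::-1]
cv2.imwrite('pics/w4.png',cv2.resize(np.vstack([a,b]),None,fx=3,fy=3))
```

```text
9.0 [ 0.56014159 -0.19247304  0.15283023] [0.66503903 0.51617581 1.32145837]
```

View pics/w4.png

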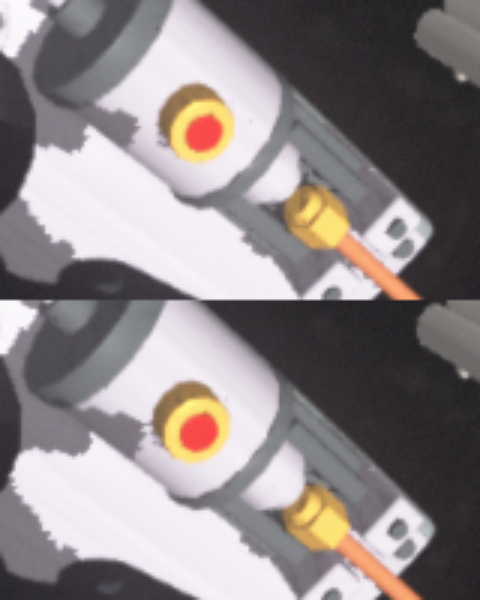

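The pin (lower panel, about 200,432) is still in. I'll pump some more with longer dwells.

Emit:
play_rows(
  xyz=[
    [0,0,16],
    [0,0,33],
    [0,0,33],
    [0,0,33],
    [0,0,16],
    [0,0,0],
    [0,0,0],
    [0,0,16],
    [0,0,33],
    [0,0,33],
  ],
  rot=[
    [0,0,0],
    [0,0,0],
    [0,0,0],
    [0,0,0],
    [0,0,0],
    [0,0,0],
    [0,0,0],
    [0,0,0],
    [0,0,0],
    [0,0,0],
  ],
  grip=[0,0,0,0,0,0,0,0,0,0],
)

```text
time_s: 10.3
eef_pos: [0.5619, -0.1936, 0.1225]
eef_rot: [0.001, 0.975, 0.221, 0.001]
wrist_force: [-3.6, 1.2, 23.2]
opening: 0.0
grasp_force: 11.4
```

Emit:
play_rows(
  xyz=[
    [0,0,0],
    [0,0,-17],
    [0,0,-33],
    [0,0,-33],
    [0,0,-17],
    [0,0,0],
    [0,0,0],
    [0,0,0],
    [0,0,-17],
    [0,0,-33],
  ],
  rot=[
    [0,0,0],
    [0,0,0],
    [0,0,0],
    [0,0,0],
    [0,0,0],
    [0,0,0],
    [0,0,0],
    [0,0,0],
    [0,0,0],
    [0,0,0],
  ],
  grip=[0,0,0,0,0,0,0,0,0,0],
)

```text
time_s: 11.55
eef_pos: [0.5595, -0.1921, 0.1522]
eef_rot: [-0.001, 0.975, 0.221, -0.001]
wrist_force: [-0.6, -0.3, -0.8]
opening: -0.002
grasp_force: 0.0
```

Run:
```python
from bench import readout, vision
from h import *
o=readout.get_obs();print(o['time_s'],o['eef_pos'],o['wrist_force'])
c=vision.camera("wrist");np.savez('w5.npz',**c,eef=o['eef_pos'],rot=o['eef_rot'])
for f in('w3','w4','w5'):
    d=np.load(f+'.npz');col=d['color'].astype(int);roi=np.zeros(col.shape[:2],bool);roi[200:260,330:390]=1
    m=roi&(col[...,0]>190)&(col[...,1]<100);v,u=np.nonzero(m);y=roi&(col[...,0]>200)&(col[...,1]>150)&(col[...,2]<110);vy,uy=np.nonzero(y)
    print(f,m.sum(),u.mean()-uy.mean(),v.mean()-vy.mean(),y.sum(),np.median(d['depth'][m]),np.median(d['depth'][y]))
s=vision.camera('scene')
cv2.imwrite('pics/m5.png',np.hstack([cv2.resize(c['color'][185:285,290:450,::-1],(400,250)),cv2.resize(s['color'][160:260,240:400,::-1],(400,250))]))
```

```text
11.55 [ 0.55949692 -0.19210209  0.15217623] [-0.62572536 -0.29361209 -0.77555195]
w3 94 -2.7451756556160376 0.46313706086098705 43 0.19643909 0.19722147
w4 102 -3.8781512605042394 -1.9131652661064322 42 0.19083673 0.19165729
w5 117 5.879598662207343 7.470085470085479 46 0.18209192 0.19058812
```

View pics/m5.png

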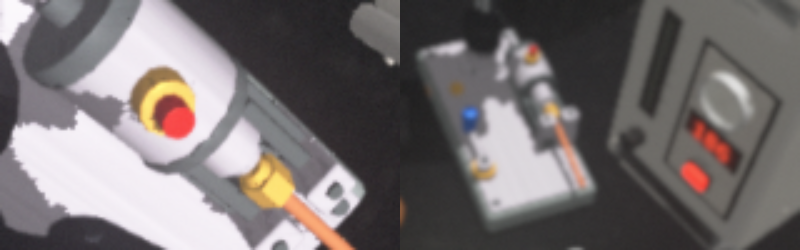

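The pin is now clearly out (left panel, about 178,122), roughly 9 mm or more, and the lever lies shut along the press (right panel, 470,118). More strokes do no harm, so I'll add three.

Emit:
play_rows(
  xyz=[
    [0,0,16],
    [0,0,33],
    [0,0,33],
    [0,0,33],
    [0,0,16],
    [0,0,0],
    [0,0,0],
    [0,0,16],
    [0,0,33],
    [0,0,33],
  ],
  rot=[
    [0,0,0],
    [0,0,0],
    [0,0,0],
    [0,0,0],
    [0,0,0],
    [0,0,0],
    [0,0,0],
    [0,0,0],
    [0,0,0],
    [0,0,0],
  ],
  grip=[0,0,0,0,0,0,0,0,0,0],
)

```text
time_s: 12.9
eef_pos: [0.562, -0.1936, 0.1225]
eef_rot: [0.001, 0.975, 0.221, 0.001]
wrist_force: [-3.2, 2.2, 22.7]
opening: 0.002
grasp_force: 11.5
```

Emit:
play_rows(
  xyz=[
    [0,0,0],
    [0,0,-17],
    [0,0,-33],
    [0,0,-33],
    [0,0,-17],
    [0,0,0],
    [0,0,0],
    [0,0,0],
    [0,0,-17],
    [0,0,-33],
  ],
  rot=[
    [0,0,0],
    [0,0,0],
    [0,0,0],
    [0,0,0],
    [0,0,0],
    [0,0,0],
    [0,0,0],
    [0,0,0],
    [0,0,0],
    [0,0,0],
  ],
  grip=[0,0,0,0,0,0,0,0,0,0],
)

```text
time_s: 14.15
eef_pos: [0.5597, -0.1922, 0.152]
eef_rot: [-0.001, 0.975, 0.221, -0.001]
wrist_force: [0.4, 1.0, 0.6]
opening: 0.002
grasp_force: 0.0
```

Run:
```python
from bench import readout, vision
from h import *
o=readout.get_obs();print(o['time_s'],o['eef_pos'],o['wrist_force'])
c=vision.camera("wrist");np.savez('w6.npz',**c,eef=o['eef_pos'],rot=o['eef_rot'])
for f in('w5','w6'):
    d=np.load(f+'.npz');col=d['color'].astype(int);K=d['camera_matrix'];H=d['hand_eye'];q=d['rot'];Rw=R.from_quat(np.r_[q[1:],q[0]]).as_matrix()
    roi=np.zeros(col.shape[:2],bool);roi[200:260,330:390]=1
    for m in (roi&(col[...,0]>190)&(col[...,1]<100),roi&(col[...,0]>200)&(col[...,1]>150)&(col[...,2]<110)):
        v,u=np.nonzero(m);p=np.c_[u,v]-K[:2,2];r=np.hypot(*p.T);t=r/K[0,0];z=d['depth'][m]
        P=np.c_[p/r[:,None]*(np.tan(t)*z)[:,None],z];W=d['eef']+(P@H[:3,:3].T+H[:3,3])@Rw.T
        print(f,m.sum(),np.median(W,0).round(4))
```

```text
14.15 [ 0.559656   -0.19223318  0.15195919] [0.35514167 1.01014312 0.57271515]
w5 117 [ 0.5839 -0.256   0.1103]
w5 46 [ 0.5858 -0.2535  0.101 ]
w6 117 [ 0.5839 -0.256   0.1139]
w6 47 [ 0.5854 -0.2536  0.101 ]
```

The pin top is 12.9 mm above the collar, so it is fully out. Now I go to the inner side of the knob and push the lever open.

Emit:
play_rows(
  xyz=[
    [0,0,-25],
    [-25,16,-25],
    [-50,32,-25],
    [-67,43,-15],
    [-67,43,25],
    [-67,43,60],
    [-67,43,72],
    [-80,43,72],
    [-90,42,72],
    [-100,41,72],
  ],
  rot=[
    [0,0,0],
    [0,0,0],
    [0,0,0],
    [0,0,0],
    [0,0,0],
    [0,0,0],
    [0,0,0],
    [0,0,0],
    [0,0,0],
    [0,0,0],
  ],
  grip=[0,0,0,0,0,0,0,0,0,0],
)

```text
time_s: 15.45
eef_pos: [0.4883, -0.2715, 0.0824]
eef_rot: [-0.001, 0.975, 0.22, 0.001]
wrist_force: [3.2, 4.8, 0.4]
opening: -0.001
grasp_force: 2.7
```

Emit:
play_rows(
  xyz=[
    [-8,-1,0],
    [-15,-1,0],
    [-21,0,0],
    [-26,1,0],
    [-30,1,0],
    [-33,2,0],
    [-35,2,0],
    [-37,2,0],
    [-37,2,0],
    [-37,2,0],
  ],
  rot=[
    [0,0,0],
    [0,0,0],
    [0,0,0],
    [0,0,0],
    [0,0,0],
    [0,0,0],
    [0,0,0],
    [0,0,0],
    [0,0,0],
    [0,0,0],
  ],
  grip=[0,0,0,0,0,0,0,0,0,0],
)

```text
time_s: 16.7
eef_pos: [0.4563, -0.2911, 0.0818]
eef_rot: [0.001, 0.975, 0.221, 0.001]
wrist_force: [7.5, 0.1, 1.2]
opening: 0.001
grasp_force: 3.0
```

Run:
```python
from bench import readout, vision
from h import *
o=readout.get_obs();print(o['time_s'],o['eef_pos'],o['wrist_force'])
c=vision.camera("wrist");np.savez('w7.npz',**c,eef=o['eef_pos'],rot=o['eef_rot'])
cv2.imwrite('pics/w7.png',cv2.resize(c['color'][:,:,::-1],(800,600)))
```

```text
16.7 [ 0.45628515 -0.29114147  0.08179812] [7.48066879 0.09269966 1.18580888]
```

View pics/w7.png

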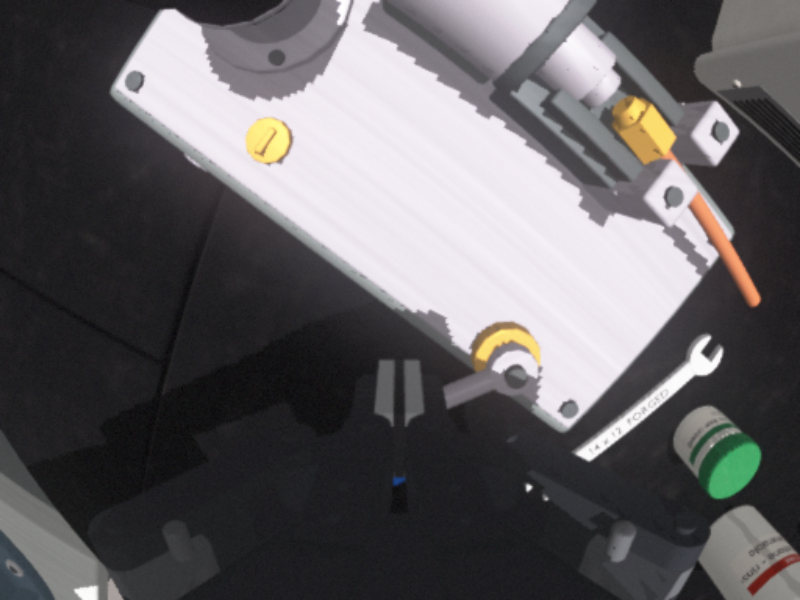

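Run:
```python
from h import *
c=dict(np.load('w7.npz'))
p=wray(c,(516,376),.056)[0];e=(wray(c,(115,92),.038)[0]-wray(c,(567,432),.038)[0])
for z in(.05,.056):
    a=wray(c,(447,399),z)[0]-p;print(p,a,1.1-(np.arctan2(a[1],a[0])-np.arctan2(e[1],e[0])))
```

```text
[ 0.4736 -0.3311  0.056 ] [-0.0219  0.0169 -0.006 ] -0.03871728659199736
[ 0.4736 -0.3311  0.056 ] [-0.0191  0.019   0.    ] 0.08681771616144163
```

The lever is within about 0.1 rad of its open stop. I'll nudge it a little further, then retreat upward.

Emit:
play_rows(
  xyz=[
    [-2,2,0],
    [-2,2,0],
    [15,0,0],
    [15,0,-40],
    [15,0,-90],
    [5,0,-130],
    [-20,0,-130],
    [-45,0,-130],
    [-45,0,-130],
    [-45,0,-130],
  ],
  rot=[
    [0,0,0],
    [0,0,0],
    [0,0,0],
    [0,0,0],
    [0,0,0],
    [0,0,0],
    [0,0,0],
    [0,0,0],
    [0,0,0],
    [0,0,0],
  ],
  grip=[0,0,0,0,0,0,0,0,0,0],
)

```text
time_s: 18.0
eef_pos: [0.4148, -0.3095, 0.2109]
eef_rot: [-0.0, 0.975, 0.22, -0.0]
wrist_force: [-0.1, 0.2, 0.9]
opening: -0.0
grasp_force: 0.0
```

Run:
```python
from bench import readout, vision
from h import *
o=readout.get_obs();print(o['time_s'],o['eef_pos'],o['wrist_force'])
c=vision.camera("wrist");np.savez('w8.npz',**c,eef=o['eef_pos'],rot=o['eef_rot'])
cv2.imwrite('pics/w8.png',cv2.resize(c['color'][:,:,::-1],(800,600)))
```

```text
18.0 [ 0.41478077 -0.30952795  0.21092679] [-0.07435321  0.18785618  0.92716028]
```

View pics/w8.png

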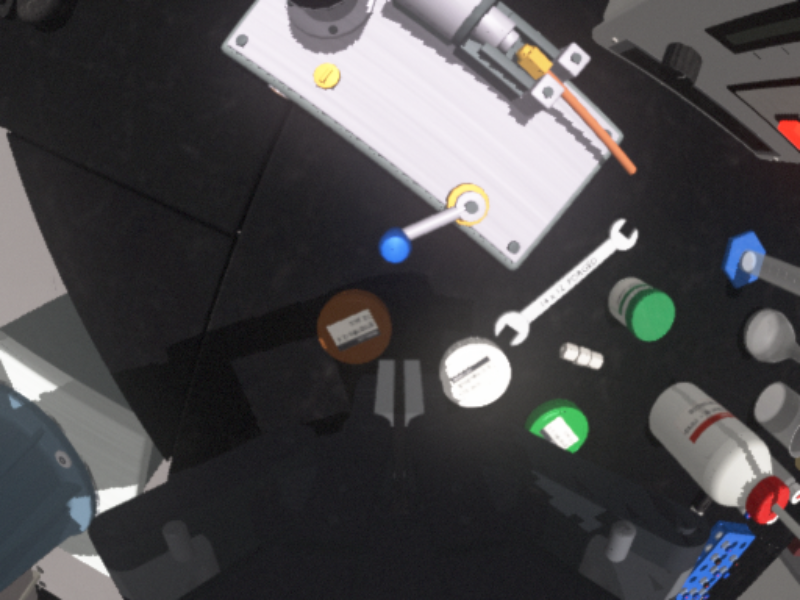

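Run:
```python
from h import *
from bench import vision
c=dict(np.load('w8.npz'));e=wray(c,(226,47),.038)[0]-wray(c,(514,268),.038)[0];k=wray(c,(395,245),.078)[0];p=wray(c,(470,207),.056)[0];a=k-p
print(k,p,1.1-(np.arctan2(a[1],a[0])-np.arctan2(e[1],e[0])))
# pin height & unchanged parts from top camera
t=vision.camera('top');T0=np.load('top.npz');col=t['color'].astype(int)
for d in(T0,t):
    q=d['color'].astype(int);v,u=np.nonzero((q[135:155,240:262,0]>190)&(q[135:155,240:262,1]<140));print(len(u),u.mean()+240,v.mean()+135)
D=np.abs(col-T0['color'].astype(int)).max(-1)[125:260,195:365]>70
n,_,s,ce=cv2.connectedComponentsWithStats(D.astype(np.uint8));print([(s[i].tolist()) for i in range(1,n) if s[i,4]>8])
```

```text
[ 0.4373 -0.2966  0.078 ] [ 0.4742 -0.329   0.056 ] 0.022928145304119907
3 250.33333333333334 141.66666666666666
0 nan nan
[[37, 0, 46, 16, 366], [0, 0, 164, 135, 5978], [47, 15, 19, 15, 215], [19, 17, 20, 21, 243], [67, 21, 8, 5, 30], [77, 23, 13, 7, 43], [8, 26, 100, 54, 2167], [84, 28, 5, 6, 21], [0, 30, 14, 28, 221], [69, 34, 14, 4, 21], [62, 103, 17, 17, 189], [102, 113, 8, 10, 21]]<stdin>:8: RuntimeWarning: Mean of empty slice.
  ret = ret.dtype.type(ret / rcount)
```

The lever reads 0.02 rad, so it is open. I'll move fully clear and check that the pin has dropped.

Emit:
play_rows(
  xyz=[
    [-30,20,-40],
    [-70,45,-40],
    [-110,70,-40],
    [-150,95,-40],
    [-186,115,-40],
    [-186,115,-40],
    [-186,115,-40],
    [-186,115,-40],
    [-186,115,-40],
    [-186,115,-40],
  ],
  rot=[
    [0,0,0],
    [0,0,0],
    [0,0,0],
    [0,0,0],
    [0,0,0],
    [0,0,0],
    [0,0,0],
    [0,0,0],
    [0,0,0],
    [0,0,0],
  ],
  grip=[0,0,0,0,0,0,0,0,0,0],
)

```text
time_s: 19.35
eef_pos: [0.2967, -0.4931, 0.2514]
eef_rot: [0.0, 0.975, 0.221, 0.0]
wrist_force: [-0.6, 0.7, -0.2]
opening: 0.0
grasp_force: 0.0
```

Run:
```python
from h import *
from bench import vision
T0=dict(np.load('top.npz'));t=vision.camera('top')
a=T0['color'][125:260,190:365,::-1];b=t['color'][125:260,190:365,::-1]
cv2.imwrite('pics/fin.png',cv2.resize(np.hstack([a,b]),(800,309),interpolation=cv2.INTER_CUBIC))
for d in(T0,t):W=cloud(d);print(W[143,250],W[140:147,247:254,2].max(),W[148,223])
```

```text
[ 0.58164176 -0.25465948  0.10422264] 0.10551181834924817 [ 0.56168007 -0.19109139  0.12788203]
[ 0.58208263 -0.25467323  0.10292567] 0.104472927393221 [ 0.56296148 -0.19082792  0.12394323]
```

View pics/fin.png

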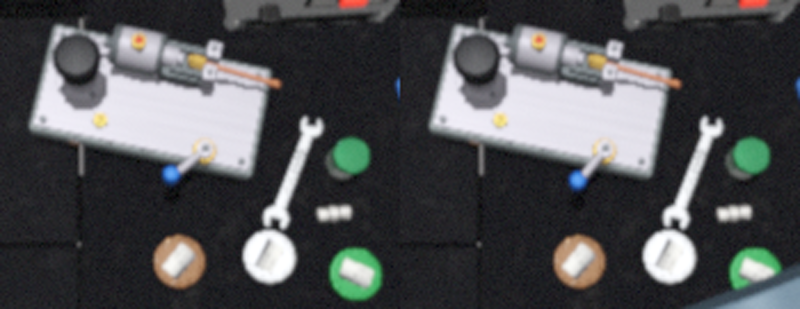

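The before and after views match. The pin (539,41) is in, the plunger (478,58) is up, the lever knob (577,180) is open, and nothing else has moved.

```bash
python3 -c "
from bench import ctrl
print(ctrl.hand_in())"
```

```text
the job is handed in; nothing more can be done
None
```

The job is done and handed in, though hand-in returned no verdict: lever shut, pin pumped fully out (12.9 mm measured above its collar), lever reopened (about 0.02 rad), pin back in, plunger up, and the tube, tools and parts unmoved in the final picture.

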